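# Load the vibratory finisher and set its speed dial

## Task

Tip up the hinged loading tray of the vibratory finisher so that all four metal parts slide into its red bowl, and lower the tray back down level. Then turn the knob on the blue speed controller until its white pointer lines up with the red tab on the scale, leaving the tab where it is. Leave the other things on the bench where they are.

Things in the scene. Friction and masses are not known exactly. Their poses are not given: they have to be found in the camera images.
- finisher: Vibratory finisher, fixed to the bench: grey motor foot and red round open bowl. Origin: centre of the foot on the bench, on the bowl's axis; z up. Its y axis points from the bowl towards the loading tray's handle, its x axis is parallel to the tray's hinge. Bowl: rim 210 mm outside diameter at height 120 mm, inner radius 100 mm at the rim and 80 mm at the floor, wall 5 mm, floor at height 51 mm.
- bowl_floor (a point): Centre of the bowl's inner floor, 51 mm above the bench.
- tray_hinge (a point): Middle of the tray's hinge axis (parallel to the finisher's x), 70 mm along the finisher's +y from the bowl's axis, 130 mm above the bench; the open pouring edge of the tray lies here, over the bowl.
- tray (a joint): Tilt of the aluminium loading tray about its hinge, rad: 0 = level, resting on its stand; grows as the handle end is raised, stop at 1.25. The tray falls back when let go. Tray 110 mm wide, 140 mm long from the hinge outwards, floor 4 mm thick, walls up to 30 mm above its underside on three sides, open at the hinge.
- tray_ball (a point): Centre of the tray's handle, a black ball of 26 mm diameter on a 10 mm rod, at the middle of the tray's outer end: 185 mm out from the hinge and 14 mm above the tray's underside (144 mm above the bench when level), 45 mm clear of the tray's end wall. It moves with the tray.
- hexnut: Brass hexagonal nut blank, 28 mm across corners, 14 mm high, loose on the tray. Origin: centre of its underside.
- spacer: Aluminium round spacer, 24 mm diameter, 18 mm high, loose on the tray. Origin: centre of its underside.
- boss: Copper-coloured block 22 x 18 x 10 mm with a round boss of 14 mm diameter on it, 20 mm high in all, loose on the tray. Origin: centre of its underside.
- angle: Steel angle piece 22 x 18 mm, 21 mm high, loose on the tray. Origin: centre of its underside.
- controller: Blue speed controller box, 120 x 120 x 70 mm, fixed to the bench, with a white round scale (112 mm diameter, black ticks) and a black knob on its flat top. Origin: centre of its underside; x and y along its sides, z up.
- dial_axis (a point): Knob's vertical axis at the scale's surface, 70 mm above the bench, centre of the box's top.
- dial (a joint): Angle of the knob, rad, 0 to 4.71, grows clockwise seen from above; it stays where it is left (0.05 N m of friction). In the controller's frame the pointer's direction is at 2.356 - angle, counted counter-clockwise from +x. Knob: round skirt of 68 mm diameter, 10 mm high, with a grip bar across it along the pointer, 64 mm long, 14 mm wide, its top 40 mm above the scale.
- dial_tip (a point): Tip of the knob's white pointer, 45 mm from the axis, 6 mm above the scale; a white line on the bar's top and end marks the same end.
- tab (a joint): Angle of the red tab on the scale, rad, counted exactly like the knob's angle (equal values = lined up). The tab is stiff and must not be moved.
- tab_tip (a point): Inner end of the red tab (14 x 10 mm, 5 mm above the scale, from 46 to 60 mm from the axis), 45 mm from the axis, 6 mm above the scale.
- partsbox: Bystander: yellow divided parts box, 100 x 100 x 45 mm, fixed. Origin: centre of its underside.
- mug: Bystander: white mug, 76 mm diameter, 90 mm high. Origin: centre of its underside.
- glue: Bystander: white glue bottle with red cap, 52 mm diameter, 150 mm high. Origin: centre of its underside.
- driver: Bystander: screwdriver with red handle, 200 mm long, lying along its x axis.
- tape: Bystander: roll of black tape, 100 mm diameter, 25 mm high, lying flat. Origin: centre of its underside.
- battery: Bystander: black battery pack, 70 x 110 x 62 mm. Origin: centre of its underside.
- tin: Bystander: paint tin with blue label, 90 mm diameter, 110 mm high. Origin: centre of its underside.
- spanner: Bystander: steel spanner, 180 mm long, lying along its x axis.

How it is judged:
By the outcome, as a careful person would: the job done as asked, in the order asked, and still so for the second after the job is handed in, with the robot touching nothing.
It also fails if it takes over 64 s, if anything falls off the work surface, if the arm or the gripper's body presses on something with over 40 N, if the wrist force passes 120 N, or if a joint passes its speed limit or range.

## Robot

A 6-joint arm with a two-finger parallel gripper is mounted at the origin on the work surface. World frame = base frame: x ahead of the robot, y to its left, z up, the work surface at z = 0. Lengths are in m, angles in rad, forces in N, time in s.
With the tool pointing down it reaches from about 0.225 to 0.875 m from the base axis. Payload 3.4 kg.
Tool frame: the origin (TCP) lies at the very end of the fingers, on their centre line; the grasp point (between the pads) lies 19 mm behind it (manip.tcp_to_grasp is the distance from the TCP to the grasp point, in m); z points along the fingers, y is the line along which they close (so a half turn about z gives the same grasp; the last joint's range is limited). The gripper opens to 85 mm and grips with 20 to 120 N. Pads are 22 mm wide; open, the fingers measure 114 mm over their backs; the gripper's body (76 mm by 85 mm) begins 54 mm behind the grasp point. The pads swing forward as they close: fully open they stand 13 mm farther back than shut.
Start: joints at [-1.298, 0.276, 1.505, -0, 1.361, -0.121], TCP at [0.221, -0.531, 0.231] pointing down, gripper open.
Joint ranges: [-2.89, 2.89], [-0.75, 2.08], [0.22, 2.7], [-1.18, 4.32], [0.11, 2.71], [-2.7, 2.7]. Speed limits (rad/s): [2.57, 2.57, 3.14, 3.14, 3.14, 3.14].

## Interface

Orientations are given as a unit quaternion [w, x, y, z].
In Python, from rig import status, get_image, job, manip gives the robot as it stands.
- The arm moves only by the tool apply_moves, never from a script. Its arguments are lists of equal length, an entry for each row: "xyz": the shift along the tool's x, y, z each as a share of 0.3 m, from -1 to 1, a list of three; "rot": the turn, a rotation vector about the tool's x, y, z each as a share of 60 degrees, from -1 to 1, a list of three; "hand": the opening, from -1 (shut) to 1 (fully open). A call has 1 to 8 rows; each row shifts and turns the commanded pose from where the row before left it, along the tool's axes as they then stand; what a row does not reach is not made up. A row lasts 1/8 s, in which the tool goes at most 62.5 mm and 10.7 degrees, less where a joint would pass 70% of its speed; a pose out of reach is approached as far as the arm can. A call with a number of a shift or a turn outside -1 to 1 is refused whole. A call with a gripper value outside its range is refused whole. The fingers move at their own pace and stop on an object; "force" is the grip in N (left out, the last holds). Time passes only in rows, so rows that do not move let the fingers close. It gives the time, the measured TCP pose, the force, the opening and the grip force at its end, in the units of the state.
- status.get_state(): the state, without advancing time (a new reading comes with each control period).
- get_image(name): name is "scene" or "top" or "wrist"; returns a dict with "pixels" (384x512x3 uint8, red, green, blue), "fovy" (degrees; the focal length in pixels is half the picture's height over the tangent of half this angle, whatever the lens; pixels are square), "cx", "cy" (the principal point, pixels), "origin" and "orientation" of the camera in the world; the wrist camera has in their place "tool_from_camera" (4x4, takes a point from camera to tool coordinates, whose origin is the TCP and whose axes are the flange's). Camera axes: x right, y down, z forward; pixel columns grow to the right and rows downward; lengths in m; the calibration is good to about 2 mm. A picture is of the moment at which its call begins: read the wrist's pose just before it. There is no depth.
- job.sign_off(): hands the job in; it is judged then, once.
The state is a dict: "clock": time; "qpos": joint angles; "qd": joint speeds; "effort": joint torques, N m; "position": TCP position; "ee_rot": TCP orientation; "contact_force": force on the tool from outside, world axes, zero at the start; "moment": the same for the moment, N m; "width": finger opening in m; "gripper_force": force on a finger pad.
Only numpy, scipy, OpenCV 4.12 (cv2) and the standard library are available. Lean on these libraries where they do the work, as an engineer would, in place of code of your own. Each camera call takes 0.05 s, during which the arm holds its last target. There are 200 camera calls.

## Working session

There is one attempt and no reset: what is moved stays moved. The work goes in short steps, Python scripts to look and compute and a tool call to move; the robot and the scene stay as the last step left them, time stands still between calls to the robot, and variables do not carry over. Pictures are saved under pics/ and viewed, at most 10 in all, crops included, and the job is handed in when it is done.

Besides the shell and the picture viewer there is one more tool, called after "Call:" as a command line: name --argument value ..., lists and objects as JSON in quotes. apply_moves: Moves the arm, as the interface text tells. Its arguments: {"type":"object","properties":{"xyz":{"type":"array","items":{"type":"array","items":{"type":"number","minimum":-1,"maximum":1}}},"rot":{"type":"array","items":{"type":"array","items":{"type":"number","minimum":-1,"maximum":1}}},"hand":{"type":"array","items":{"type":"number"}},"force":{"type":"number"}},"required":["xyz","rot","hand"]}

```bash
mkdir -p pics; ls; python3 - <<'E'
from rig import status,get_image,manip
import cv2,numpy as np
print(status.get_state()); print([x for x in dir(manip) if x[0]!='_'],manip.tcp_to_grasp)
for n in("scene","top"):
    d=get_image(n); cv2.imwrite(f"pics/{n}0.png",d["pixels"][...,::-1]); print({k:v for k,v in d.items() if k!="pixels"})
    np.savez(f"{n}0.npz",**d)
E
```

```text
pics
{'clock': 0.0, 'qpos': array([-1.29800902e+00,  2.76633052e-01,  1.50614017e+00, -1.38109924e-05,
        1.36071944e+00, -1.21037127e-01]), 'qd': array([ 0.0001863 , -0.00029595,  0.0009853 ,  0.0004438 ,  0.00224921,
       -0.00033087]), 'effort': array([-1.68056026e-04, -4.16773081e+01, -2.45804286e+01,  2.00482054e-05,
        1.12761377e-02,  1.18263662e-05]), 'position': array([ 0.22046581, -0.53047458,  0.23041522]), 'ee_rot': array([-9.46760288e-04,  9.80674627e-01,  1.95643485e-01, -7.87454828e-05]), 'contact_force': array([ 0.0056654 ,  0.67641397, -0.05812165]), 'moment': array([-0.04016905, -0.02193636, -0.05905611]), 'gripper_force': 0.0, 'width': 0.08562218950952964}
['MotionError', 'tcp_to_grasp'] 0.0187
{'fovy': 55.46182540320398, 'cx': 252.38350915890453, 'cy': 187.4960045908569, 'origin': array([ 1.58976854, -0.55828613,  0.84052731]), 'orientation': array([-0.40633709,  0.74547915,  0.46460266, -0.25158571])}
{'fovy': 44.0708954564625, 'cx': 249.50495341664202, 'cy': 188.12168423764916, 'origin': array([ 0.3978576 , -0.03794095,  1.57271361]), 'orientation': array([-0.05026176,  0.70904108, -0.70210275,  0.04226385])}
```

View pics/scene0.png

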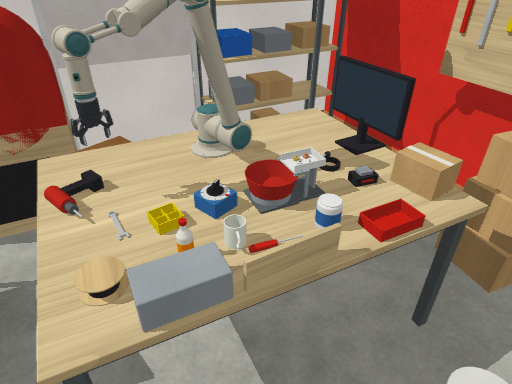

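View pics/top0.png

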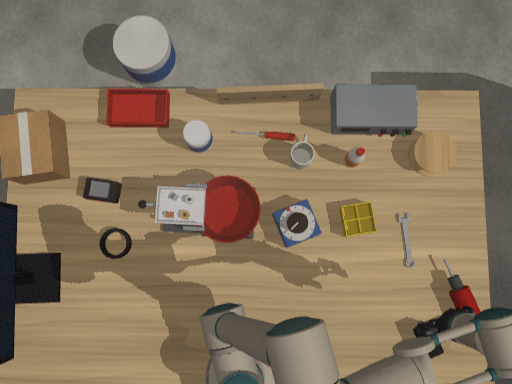

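```bash
cat > h.py <<'E'
import numpy as np,cv2
from scipy.spatial.transform import Rotation as R
def q2R(q): return R.from_quat(np.r_[q[1:],q[0]]).as_matrix()
class Cam:
    def __init__(s,d,state=None):
        s.im=np.array(d["pixels"]); s.f=s.im.shape[0]/2/np.tan(np.radians(float(d["fovy"]))/2); s.c=np.array([float(d["cx"]),float(d["cy"])])
        if "origin" in d: s.o=np.array(d["origin"]); s.R=q2R(np.array(d["orientation"]))
        else:
            T=np.eye(4); T[:3,:3]=q2R(state["ee_rot"]); T[:3,3]=state["position"]; T=T@np.array(d["tool_from_camera"]); s.o=T[:3,3]; s.R=T[:3,:3]
    def ray(s,p): v=s.R@np.r_[(np.asarray(p,float)-s.c)/s.f,1]; return v/np.linalg.norm(v)
    def at(s,p,z): v=s.ray(p); return s.o+v*(z-s.o[2])/v[2]
    def proj(s,X): v=s.R.T@(np.asarray(X)-s.o); return v[:2]/v[2]*s.f+s.c
def tri(c1,p1,c2,p2):
    a,b=c1.ray(p1),c2.ray(p2); t=np.linalg.lstsq(np.c_[a,-b],c2.o-c1.o,rcond=None)[0]
    A,B=c1.o+a*t[0],c2.o+b*t[1]; return (A+B)/2,np.linalg.norm(A-B)
def crop(c,x0,y0,x1,y1,k,name): cv2.imwrite("pics/"+name,cv2.resize(c.im[y0:y1,x0:x1,::-1],None,fx=k,fy=k,interpolation=cv2.INTER_CUBIC))
E
python3 - <<'E'
from h import *
t=Cam(np.load("top0.npz"));s=Cam(np.load("scene0.npz"))
hsv=cv2.cvtColor(t.im,cv2.COLOR_RGB2HSV)
red=(((hsv[...,0]<8)|(hsv[...,0]>172))&(hsv[...,1]>130)).astype(np.uint8); red[:170]=0;red[250:]=0;red[:,:190]=0;red[:,270:]=0
n=max(cv2.findContours(red,0,1)[0],key=cv2.contourArea); X=np.array([t.at(p,.12) for p in n[:,0]])
# rim: right half points only (away from the tray) circle fit
from scipy.optimize import least_squares
X=X[X[:,1]<X[:,1].min()+.13]
r=least_squares(lambda q:np.hypot(X[:,0]-q[0],X[:,1]-q[1])-q[2],[.4,0,.1],loss='soft_l1',f_scale=.002); print("bowl",r.x,len(X))
g=t.im.max(2); 
m=(g<70).astype(np.uint8); m[:190]=0;m[215:]=0;m[:,:132]=0;m[:,153:]=0
print(np.argwhere(m).mean(0)[::-1],m.sum()); b=np.argwhere(m).mean(0)[::-1]; B=t.at(b,.144); print("ball",B, "scene proj",s.proj(B))
m=((hsv[...,0]>100)&(hsv[...,0]<125)&(hsv[...,1]>120)).astype(np.uint8); m[:195]=0;m[255:]=0;m[:,:265]=0;m[:,330:]=0
n=np.vstack(cv2.findContours(m,0,1)[0])[:,0]; Y=np.array([t.at(p,.07) for p in n])[:,:2]
print("box",cv2.minAreaRect(Y.astype(np.float32)))
crop(t,125,165,335,255,3.8,"t1.png")
c=r.x; print("scene proj rimcentre",s.proj([c[0],c[1],.12]))
crop(s,180,130,360,230,4.4,"s1.png")
E
```

```text
bowl [0.52556525 0.04893301 0.10158125] 111
[141.78431373 203.66666667] 51
ball [0.53541926 0.30539575 0.144     ] scene proj [327.57776715 154.33330198]
box ((0.48708629608154297, -0.17094893753528595), (0.11393015086650848, 0.11510524898767471), 22.47840118408203)
scene proj rimcentre [271.16607908 172.25301759]
```

View pics/t1.png

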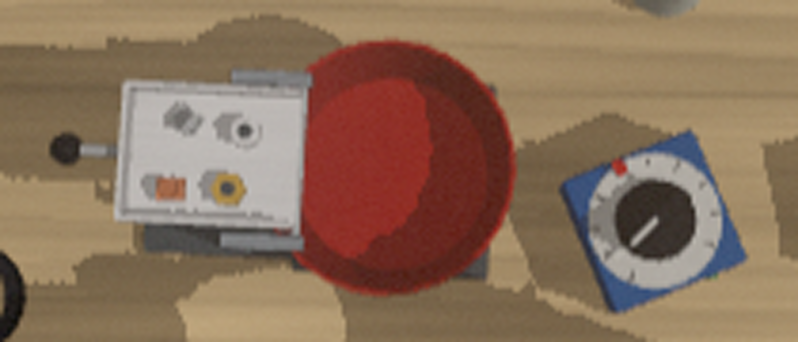

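View pics/s1.png

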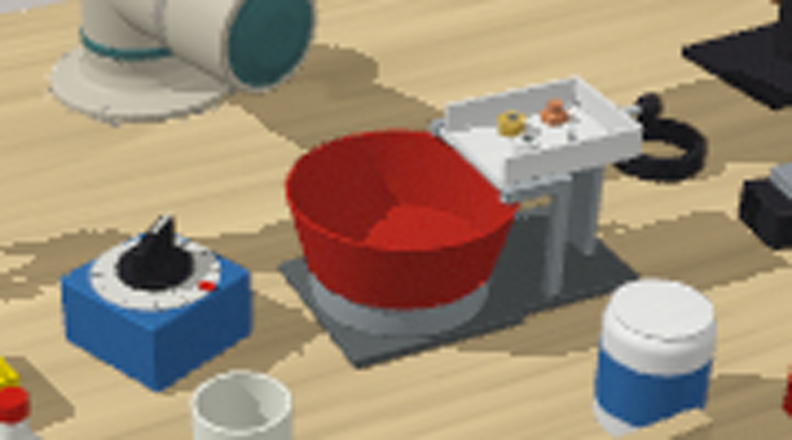

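Top view: the tray is left of the bowl, with the ball at (142,204). The dial is at (298,224), with its pointer lower-left and the red tab upper-left. The scene view agrees: the ball falls at (327.7,154), its predicted pixel for z=0.144.

```bash
cat >> h.py <<'E'
def down(yaw): # tool z down, tool y at world angle yaw
    y=np.array([np.cos(yaw),np.sin(yaw),0]); z=np.array([0,0,-1.]); return np.c_[np.cross(y,z),y,z]
def plan(p,Rm,p2,R2,n,show=True):
    dr=R.from_matrix(Rm.T@R2).as_rotvec()/n; xyz=[];rot=[];C=Rm.copy()
    for i in range(n):
        xyz.append(np.round(C.T@((np.array(p2)-p)/n)/.3,3).tolist()); rot.append(np.round(dr/np.radians(60),3).tolist()); C=C@R.from_rotvec(dr).as_matrix()
    if show: print('xyz',xyz,'rot',rot)
    return xyz,rot
def cur():
    from rig import status
    s=status.get_state(); return s,s["position"],q2R(s["ee_rot"])
E
python3 - <<'E'
from h import *
from rig import get_image
s,p,Rm=cur(); d=get_image("wrist"); print(d["tool_from_camera"],d["fovy"])
Rt=down(np.radians(-30))
T=Rt@np.array(d["tool_from_camera"])[:3,3]; print(T)
plan(p,Rm,[.487-T[0],-.171-T[1]-.02,.33],Rt,8)
E
```

```text
[[-2.21404210e-04 -9.64391374e-01 -2.64479164e-01  6.54457499e-02]
 [ 9.99999959e-01 -1.65096944e-04 -2.35126770e-04  4.17137507e-04]
 [ 1.83089527e-04 -2.64479205e-01  9.64391371e-01 -1.44023078e-01]
 [ 0.00000000e+00  0.00000000e+00  0.00000000e+00  1.00000000e+00]] 67.94895991005689
[0.03308413 0.05646911 0.14402308]
xyz [[0.135, -0.072, -0.041], [0.14, -0.06, -0.041], [0.145, -0.049, -0.041], [0.148, -0.037, -0.041], [0.151, -0.024, -0.041], [0.152, -0.012, -0.041], [0.153, 0.0, -0.041], [0.152, 0.013, -0.041]] rot [[-0.0, -0.0, -0.078], [-0.0, -0.0, -0.078], [-0.0, -0.0, -0.078], [-0.0, -0.0, -0.078], [-0.0, -0.0, -0.078], [-0.0, -0.0, -0.078], [-0.0, -0.0, -0.078], [-0.0, -0.0, -0.078]]
```

Call:
apply_moves --xyz '[[0.135, -0.072, -0.041], [0.14, -0.06, -0.041], [0.145, -0.049, -0.041], [0.148, -0.037, -0.041], [0.151, -0.024, -0.041], [0.152, -0.012, -0.041], [0.153, 0.0, -0.041], [0.152, 0.013, -0.041], [0, 0, 0]]' --rot '[[0, 0, -0.078], [0, 0, -0.078], [0, 0, -0.078], [0, 0, -0.078], [0, 0, -0.078], [0, 0, -0.078], [0, 0, -0.078], [0, 0, -0.078], [0, 0, 0]]' --hand '[1, 1, 1, 1, 1, 1, 1, 1, 1]'

```text
$: bad value
```

Nine rows exceed the limit of eight, so I'm resending with eight.

Call:
apply_moves --xyz '[[0.135, -0.072, -0.041], [0.14, -0.06, -0.041], [0.145, -0.049, -0.041], [0.148, -0.037, -0.041], [0.151, -0.024, -0.041], [0.152, -0.012, -0.041], [0.153, 0.0, -0.041], [0.152, 0.013, -0.041]]' --rot '[[0, 0, -0.078], [0, 0, -0.078], [0, 0, -0.078], [0, 0, -0.078], [0, 0, -0.078], [0, 0, -0.078], [0, 0, -0.078], [0, 0, -0.078]]' --hand '[1, 1, 1, 1, 1, 1, 1, 1]'

```text
clock: 1.15
position: [0.4543, -0.2467, 0.3299]
ee_rot: [-0.0, 0.865, 0.501, -0.0]
contact_force: [0.5, -0.1, 0.2]
width: 0.0854
gripper_force: 0.0
```

Call:
apply_moves --xyz '[[0, 0, 0], [0, 0, 0]]' --rot '[[0, 0, 0], [0, 0, 0]]' --hand '[1, 1]'

```text
clock: 1.4
position: [0.4532, -0.2482, 0.3292]
ee_rot: [-0.0, 0.866, 0.5, -0.001]
contact_force: [0.2, -0.1, 0.0]
width: 0.0853
gripper_force: 0.0
```

```bash
python3 - <<'E'
from h import *
from rig import get_image
s,p,Rm=cur(); print(p); d=get_image("wrist"); np.savez("w1.npz",s_pos=p,s_rot=s["ee_rot"],**d); c=Cam(d,s)
for n,X in dict(dial=[.487,-.171,.07],bowl=[.5256,.049,.12],ball=[.535,.305,.144]).items(): print(n,c.proj(X))
cv2.imwrite("pics/w1.png",c.im[...,::-1])
B=np.array([.5354,.3054]);u=np.array([.038,.999])
plan(p,Rm,[.5354,.3054,.25],down(np.radians(-2.2)),8)
E
```

```text
[ 0.45323277 -0.24819574  0.32924464]
dial [250.26103386  96.30468373]
bowl [ 169.97726672 -130.15004894]
ball [ -39.84314015 -570.84391462]
xyz [[0.217, -0.086, 0.033], [0.222, -0.072, 0.033], [0.226, -0.059, 0.033], [0.229, -0.045, 0.033], [0.231, -0.031, 0.033], [0.233, -0.017, 0.033], [0.233, -0.003, 0.033], [0.233, 0.011, 0.033]] rot [[-0.0, 0.0, -0.058], [-0.0, 0.0, -0.058], [-0.0, 0.0, -0.058], [-0.0, 0.0, -0.058], [-0.0, 0.0, -0.058], [-0.0, 0.0, -0.058], [-0.0, 0.0, -0.058], [-0.0, 0.0, -0.058]]
```

View pics/w1.png

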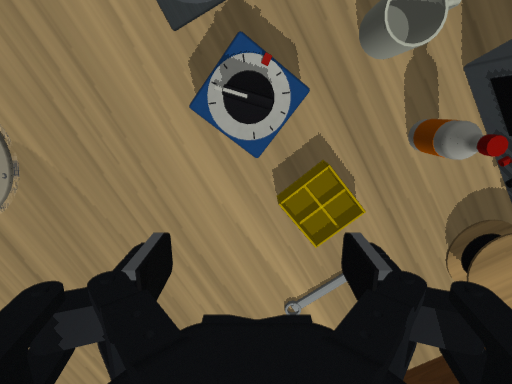

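The wrist view shows the dial centre at (248,95), the pointer tip at (217,86) and the red tab at (266,59), matching the projection. Next I go to the tray ball.

```bash
python3 - <<'E'
from h import *
s,p,Rm=cur()
plan(p,Rm,[.534,.29,.25],down(np.radians(-2.2)),12)
E
```

```text
xyz [[0.141, -0.055, 0.022], [0.143, -0.05, 0.022], [0.145, -0.044, 0.022], [0.146, -0.038, 0.022], [0.148, -0.032, 0.022], [0.149, -0.026, 0.022], [0.15, -0.02, 0.022], [0.151, -0.014, 0.022], [0.151, -0.008, 0.022], [0.151, -0.002, 0.022], [0.151, 0.005, 0.022], [0.151, 0.011, 0.022]] rot [[-0.0, 0.0, -0.039], [-0.0, 0.0, -0.039], [-0.0, 0.0, -0.039], [-0.0, 0.0, -0.039], [-0.0, 0.0, -0.039], [-0.0, 0.0, -0.039], [-0.0, 0.0, -0.039], [-0.0, 0.0, -0.039], [-0.0, 0.0, -0.039], [-0.0, 0.0, -0.039], [-0.0, 0.0, -0.039], [-0.0, 0.0, -0.039]]
```

Call:
apply_moves --xyz '[[0.141, -0.055, 0.022], [0.143, -0.05, 0.022], [0.145, -0.044, 0.022], [0.146, -0.038, 0.022], [0.148, -0.032, 0.022], [0.149, -0.026, 0.022]]' --rot '[[0, 0, -0.039], [0, 0, -0.039], [0, 0, -0.039], [0, 0, -0.039], [0, 0, -0.039], [0, 0, -0.039]]' --hand '[1, 1, 1, 1, 1, 1]'

```text
clock: 2.2
position: [0.4935, 0.0212, 0.2894]
ee_rot: [0.0, 0.799, 0.602, -0.0]
contact_force: [0.6, -0.2, 0.7]
width: 0.0854
gripper_force: 0.0
```

Call:
apply_moves --xyz '[[0.15, -0.02, 0.022], [0.151, -0.014, 0.022], [0.151, -0.008, 0.022], [0.151, -0.002, 0.022], [0.151, 0.005, 0.022], [0.151, 0.011, 0.022], [0, 0, 0], [0, 0, 0]]' --rot '[[0, 0, -0.039], [0, 0, -0.039], [0, 0, -0.039], [0, 0, -0.039], [0, 0, -0.039], [0, 0, -0.039], [0, 0, 0], [0, 0, 0]]' --hand '[1, 1, 1, 1, 1, 1, 1, 1]'

```text
clock: 3.2
position: [0.5333, 0.2891, 0.2499]
ee_rot: [0.0, 0.719, 0.695, -0.001]
contact_force: [0.4, -0.7, -0.2]
width: 0.0854
gripper_force: 0.0
```

```bash
python3 - <<'E'
from h import *
from rig import get_image
s,p,Rm=cur(); print(p); d=get_image("wrist"); np.savez("w2.npz",s_pos=p,s_rot=s["ee_rot"],**d); c=Cam(d,s)
print(c.proj([.5354,.3054,.144]))
cv2.imwrite("pics/w2.png",c.im[...,::-1])
E
```

```text
[0.53333645 0.28913085 0.24986293]
[259.69813848 167.97398963]
```

View pics/w2.png

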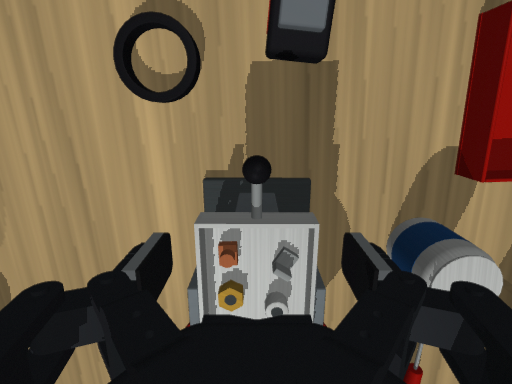

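Ball found at (256.5,170), within 2 mm of the prediction. The tray is straight, and the boss, angle, nut and spacer are on it.

```bash
python3 - <<'E'
from h import *
d=np.load("w2.npz"); s=dict(position=d["s_pos"],ee_rot=d["s_rot"]); c=Cam({k:d[k] for k in d if k not in("origin",)},s)
m=(c.im.max(2)<60).astype(np.uint8); n,l,st,ce=cv2.connectedComponentsWithStats(m[140:200,225:290]); i=1+np.argmin(np.abs(ce[1:]-[31,30]).sum(1)); 
# ball extents from the width columns, rod excluded
print(st[i],ce[i]); b=ce[i]+[225,140]
t=Cam(np.load("top0.npz")); sc=Cam(np.load("scene0.npz"))
X,e=tri(t,[141.8,203.7],c,b); print("ball",X,e); print(tri(sc,[327.7,153.9],c,b)); print(c.at(b,.144))
cc=c.at(b,.144); 
th=np.linspace(0,1.15,17); o=.185*np.cos(th)-.014*np.sin(th); z=.185*np.sin(th)+.014*np.cos(th)
print("arc",[[round(a/.3,3),0,round(-b/.3,3)] for a,b in zip(np.diff(o),np.diff(z))])
plan(s["position"],q2R(s["ee_rot"]),[cc[0],cc[1],.125],down(np.radians(-2.2)),5)
E
```

```text
[   0   15   65   45 1808] [31.8755531  41.68307522]
ball [0.53276808 0.2992433  0.16947407] 0.00020227167346680003
(array([0.53620117, 0.29833332, 0.14982922]), np.float64(0.010685347253872931))
[0.53244465 0.29290114 0.144     ]
arc [[np.float64(-0.005), 0, np.float64(-0.044)], [np.float64(-0.008), 0, np.float64(-0.044)], [np.float64(-0.011), 0, np.float64(-0.043)], [np.float64(-0.014), 0, np.float64(-0.042)], [np.float64(-0.017), 0, np.float64(-0.041)], [np.float64(-0.02), 0, np.float64(-0.04)], [np.float64(-0.023), 0, np.float64(-0.038)], [np.float64(-0.026), 0, np.float64(-0.036)], [np.float64(-0.028), 0, np.float64(-0.034)], [np.float64(-0.031), 0, np.float64(-0.032)], [np.float64(-0.033), 0, np.float64(-0.03)], [np.float64(-0.035), 0, np.float64(-0.028)], [np.float64(-0.037), 0, np.float64(-0.025)], [np.float64(-0.038), 0, np.float64(-0.022)], [np.float64(-0.04), 0, np.float64(-0.019)], [np.float64(-0.041), 0, np.float64(-0.017)]]
xyz [[0.003, -0.001, 0.083], [0.003, -0.001, 0.083], [0.003, -0.001, 0.083], [0.003, -0.001, 0.083], [0.003, -0.001, 0.083]] rot [[-0.0, 0.0, 0.001], [-0.0, 0.0, 0.001], [-0.0, 0.0, 0.001], [-0.0, 0.0, 0.001], [-0.0, 0.0, 0.001]]
```

```bash
python3 - <<'E'
from h import *
d=np.load("w2.npz"); s=dict(position=d["s_pos"],ee_rot=d["s_rot"]); c=Cam(d,s)
m=(c.im.max(2)<40).astype(np.uint8); m[:150]=0;m[177:]=0;m[:,:240]=0;m[:,275:]=0
pts=max(cv2.findContours(m,0,1)[0],key=cv2.contourArea)[:,0]; pts=pts[pts[:,1]<175]; 
A=np.c_[2*pts,np.ones(len(pts))]; q=np.linalg.lstsq(A,(pts**2).sum(1),rcond=None)[0]; b=q[:2]; print(b,np.sqrt(q[2]+b@b))
t=Cam(np.load("top0.npz")); sc=Cam(np.load("scene0.npz"))
print(tri(t,[141.8,203.7],c,b),tri(sc,[327.7,153.9],c,b)); cc=c.at(b,.144);print(cc)
plan(s["position"],q2R(s["ee_rot"]),[cc[0],cc[1],.125],down(np.radians(-2.2)),5)
E
```

```text
[256.45329837 169.37089579] 13.750398610266197
(array([0.53372268, 0.30471021, 0.14779333]), np.float64(0.002521063526407595)) (array([0.53343839, 0.30557458, 0.1454533 ]), np.float64(0.0028048168701640145))
[0.53246402 0.30423381 0.144     ]
xyz [[0.01, -0.001, 0.083], [0.01, -0.001, 0.083], [0.01, -0.001, 0.083], [0.01, -0.001, 0.083], [0.01, -0.001, 0.083]] rot [[-0.0, 0.0, 0.001], [-0.0, 0.0, 0.001], [-0.0, 0.0, 0.001], [-0.0, 0.0, 0.001], [-0.0, 0.0, 0.001]]
```

Call:
apply_moves --xyz '[[0.01, 0, 0.083], [0.01, 0, 0.083], [0.01, 0, 0.083], [0.01, 0, 0.083], [0.01, 0, 0.08], [0, 0, 0]]' --rot '[[0, 0, 0], [0, 0, 0], [0, 0, 0], [0, 0, 0], [0, 0, 0], [0, 0, 0]]' --hand '[1, 1, 1, 1, 1, 1]'

```text
clock: 4.0
position: [0.5327, 0.3036, 0.1255]
ee_rot: [-0.001, 0.72, 0.694, -0.002]
contact_force: [-0.5, 0.6, -0.1]
width: 0.0855
gripper_force: 0.0
```

Call:
apply_moves --xyz '[[0, 0, 0], [0, 0, 0], [0, 0, 0], [0, 0, 0], [0, 0, 0], [0, 0, 0], [0, 0, 0]]' --rot '[[0, 0, 0], [0, 0, 0], [0, 0, 0], [0, 0, 0], [0, 0, 0], [0, 0, 0], [0, 0, 0]]' --hand '[-1, -1, -1, -1, -1, -1, -1]' --force 30

```text
clock: 4.88
position: [0.5337, 0.3058, 0.1278]
ee_rot: [0.0, 0.719, 0.695, 0.0]
contact_force: [-1.4, -0.6, 7.1]
width: 0.0242
gripper_force: 29.3
```

Call:
apply_moves --xyz '[[0, 0, 0], [0, 0, 0], [0, 0, 0], [0.003, 0, 0.015], [0.003, 0, 0.015], [0, 0, 0]]' --rot '[[0, 0, 0], [0, 0, 0], [0, 0, 0], [0, 0, 0], [0, 0, 0], [0, 0, 0]]' --hand '[0.2, 0.2, 0.2, 0.2, 0.2, 0.2]'

```text
clock: 5.62
position: [0.5334, 0.3074, 0.1171]
ee_rot: [-0.0, 0.719, 0.695, -0.001]
contact_force: [-0.8, 1.4, 0.6]
width: 0.0509
gripper_force: 0.0
```

Call:
apply_moves --xyz '[[0, 0, 0], [0, 0, 0], [0, 0, 0], [0, 0, 0], [0, 0, 0], [0, 0, 0]]' --rot '[[0, 0, 0], [0, 0, 0], [0, 0, 0], [0, 0, 0], [0, 0, 0], [0, 0, 0]]' --hand '[-1, -1, -1, -1, -1, -1]' --force 30

```text
clock: 6.38
position: [0.5337, 0.3076, 0.118]
ee_rot: [-0.0, 0.719, 0.695, 0.0]
contact_force: [-0.6, 0.3, 2.3]
width: 0.0245
gripper_force: 29.4
```

Call:
apply_moves --xyz '[[-0.005, 0, -0.044], [-0.008, 0, -0.044], [-0.011, 0, -0.043], [-0.014, 0, -0.042]]' --rot '[[0, 0, 0], [0, 0, 0], [0, 0, 0], [0, 0, 0]]' --hand '[-1, -1, -1, -1]'

```text
clock: 6.88
position: [0.5332, 0.2958, 0.1708]
ee_rot: [0.0, 0.719, 0.695, -0.0]
contact_force: [-0.5, 0.1, -2.6]
width: 0.0247
gripper_force: 29.5
```

Call:
apply_moves --xyz '[[-0.017, 0, -0.041], [-0.02, 0, -0.04], [-0.023, 0, -0.038], [-0.026, 0, -0.036], [-0.028, 0, -0.034], [-0.031, 0, -0.032]]' --rot '[[0, 0, 0], [0, 0, 0], [0, 0, 0], [0, 0, 0], [0, 0, 0], [0, 0, 0]]' --hand '[-1, -1, -1, -1, -1, -1]'

```text
clock: 7.62
position: [0.5317, 0.2524, 0.2369]
ee_rot: [-0.0, 0.719, 0.695, 0.0]
contact_force: [-1.8, 2.5, 0.5]
width: 0.0241
gripper_force: 29.5
```

Call:
apply_moves --xyz '[[-0.033, 0, -0.03], [-0.035, 0, -0.028], [-0.037, 0, -0.025], [-0.038, 0, -0.022], [-0.04, 0, -0.019], [-0.041, 0, -0.017], [0, 0, 0], [0, 0, 0]]' --rot '[[0, 0, 0], [0, 0, 0], [0, 0, 0], [0, 0, 0], [0, 0, 0], [0, 0, 0], [0, 0, 0], [0, 0, 0]]' --hand '[-1, -1, -1, -1, -1, -1, -1, -1]'

```text
clock: 8.62
position: [0.5292, 0.1849, 0.2786]
ee_rot: [-0.0, 0.719, 0.695, -0.0]
contact_force: [-4.7, 1.8, 3.2]
width: 0.024
gripper_force: 29.9
```

```bash
python3 - <<'E'
from h import *
from rig import get_image
a,b=Cam(get_image("top")),Cam(get_image("scene"))
A=cv2.resize(a.im[160:250,130:280],None,fx=3.5,fy=3.5,interpolation=2);B=cv2.resize(b.im[100:220,230:350],None,fx=2.2,fy=2.625,interpolation=2)
cv2.imwrite("pics/tilt.png",np.hstack([A,B])[...,::-1]); print(A.shape,B.shape)
E
```

```text
(315, 525, 3) (315, 264, 3)
```

View pics/tilt.png

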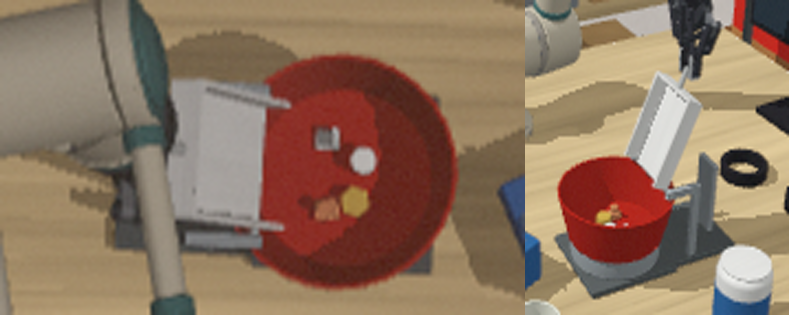

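All four parts (angle, spacer, boss, nut) lie in the bowl and the tray is empty. I'll lower it along the reverse arc.

Call:
apply_moves --xyz '[[0.041, 0, 0.017], [0.04, 0, 0.019], [0.038, 0, 0.022], [0.037, 0, 0.025], [0.035, 0, 0.028], [0.033, 0, 0.03], [0.031, 0, 0.032], [0.028, 0, 0.034]]' --rot '[[0, 0, 0], [0, 0, 0], [0, 0, 0], [0, 0, 0], [0, 0, 0], [0, 0, 0], [0, 0, 0], [0, 0, 0]]' --hand '[-1, -1, -1, -1, -1, -1, -1, -1]'

```text
clock: 9.72
position: [0.5323, 0.2703, 0.2151]
ee_rot: [0.0, 0.719, 0.695, -0.001]
contact_force: [-4.0, -3.0, -2.8]
width: 0.0239
gripper_force: 29.6
```

Call:
apply_moves --xyz '[[0.026, 0, 0.036], [0.023, 0, 0.038], [0.02, 0, 0.04], [0.017, 0, 0.041], [0.014, 0, 0.042], [0.011, 0, 0.043], [0.008, 0, 0.044], [0.005, 0, 0.04]]' --rot '[[0, 0, 0], [0, 0, 0], [0, 0, 0], [0, 0, 0], [0, 0, 0], [0, 0, 0], [0, 0, 0], [0, 0, 0]]' --hand '[-1, -1, -1, -1, -1, -1, -1, -1]'

```text
clock: 10.72
position: [0.5339, 0.3078, 0.1191]
ee_rot: [0.0, 0.719, 0.695, 0.0]
contact_force: [-10.8, -3.0, 33.6]
width: 0.0242
gripper_force: 32.2
```

Call:
apply_moves --xyz '[[0, 0, 0.003], [0, 0, 0], [0, 0, 0]]' --rot '[[0, 0, 0], [0, 0, 0], [0, 0, 0]]' --hand '[-1, -1, -1]'

```text
clock: 11.1
position: [0.5338, 0.308, 0.1182]
ee_rot: [-0.0, 0.719, 0.695, 0.0]
contact_force: [-5.6, 0.3, 1.3]
width: 0.0243
gripper_force: 30.6
```

Call:
apply_moves --xyz '[[0, 0, 0], [0, 0, 0], [0, 0, 0], [0, 0, 0], [0, 0, -0.13], [0, 0, -0.15], [0, 0, -0.15], [0, 0, -0.12]]' --rot '[[0, 0, 0], [0, 0, 0], [0, 0, 0], [0, 0, 0], [0, 0, 0], [0, 0, 0], [0, 0, 0], [0, 0, 0]]' --hand '[0.8, 0.8, 0.8, 0.8, 0.8, 0.8, 0.8, 0.8]'

```text
clock: 12.1
position: [0.5342, 0.3077, 0.2854]
ee_rot: [0.001, 0.719, 0.695, 0.001]
contact_force: [0.8, -0.6, 0.2]
width: 0.077
gripper_force: 0.0
```

```bash
python3 - <<'E'
from h import *
s,p,Rm=cur();print(p,s["width"])
plan(p,Rm,[.487,-.171,.25],down(np.radians(48.7)),12)
E
```

```text
[0.53421617 0.30768051 0.2853571 ] 0.07701031500405855
xyz [[-0.133, -0.009, 0.01], [-0.132, -0.018, 0.01], [-0.131, -0.028, 0.01], [-0.128, -0.038, 0.01], [-0.125, -0.047, 0.01], [-0.121, -0.056, 0.01], [-0.117, -0.065, 0.01], [-0.112, -0.073, 0.01], [-0.106, -0.081, 0.01], [-0.1, -0.089, 0.01], [-0.093, -0.096, 0.01], [-0.086, -0.103, 0.01]] rot [[0.0, 0.0, -0.07], [0.0, 0.0, -0.07], [0.0, 0.0, -0.07], [0.0, 0.0, -0.07], [0.0, 0.0, -0.07], [0.0, 0.0, -0.07], [0.0, 0.0, -0.07], [0.0, 0.0, -0.07], [0.0, 0.0, -0.07], [0.0, 0.0, -0.07], [0.0, 0.0, -0.07], [0.0, 0.0, -0.07]]
```

Call:
apply_moves --xyz '[[-0.133, -0.009, 0.01], [-0.132, -0.018, 0.01], [-0.131, -0.028, 0.01], [-0.128, -0.038, 0.01], [-0.125, -0.047, 0.01], [-0.121, -0.056, 0.01]]' --rot '[[0, 0, -0.07], [0, 0, -0.07], [0, 0, -0.07], [0, 0, -0.07], [0, 0, -0.07], [0, 0, -0.07]]' --hand '[0.8, 0.8, 0.8, 0.8, 0.8, 0.8]'

```text
clock: 12.85
position: [0.5099, 0.0672, 0.2652]
ee_rot: [0.0, 0.549, 0.836, 0.0]
contact_force: [-0.5, 0.4, -0.2]
width: 0.0772
gripper_force: 0.0
```

Call:
apply_moves --xyz '[[-0.117, -0.065, 0.01], [-0.112, -0.073, 0.01], [-0.106, -0.081, 0.01], [-0.1, -0.089, 0.01], [-0.093, -0.096, 0.01], [-0.086, -0.103, 0.01], [0, 0, 0], [0, 0, 0]]' --rot '[[0, 0, -0.07], [0, 0, -0.07], [0, 0, -0.07], [0, 0, -0.07], [0, 0, -0.07], [0, 0, -0.07], [0, 0, 0], [0, 0, 0]]' --hand '[0.8, 0.8, 0.8, 0.8, 0.8, 0.8, 0.8, 0.8]'

```text
clock: 13.85
position: [0.4857, -0.1708, 0.2472]
ee_rot: [-0.0, 0.355, 0.935, 0.0]
contact_force: [-0.6, -0.3, 0.7]
width: 0.0769
gripper_force: 0.0
```

```bash
python3 - <<'E'
from h import *
from rig import get_image
s,p,Rm=cur(); print(p,s["qpos"]); d=get_image("wrist"); np.savez("w3.npz",s_pos=p,s_rot=s["ee_rot"],**d); c=Cam(d,s)
print(c.proj([.487,-.171,.07]))
cv2.imwrite("pics/w3.png",c.im[...,::-1])
E
```

```text
[ 0.48573762 -0.17083107  0.24719868] [-4.73802947e-01  1.76087278e-01  1.60022587e+00  6.08117605e-04
  1.36541120e+00 -1.31914554e+00]
[258.38655723 172.02701018]
```

View pics/w3.png

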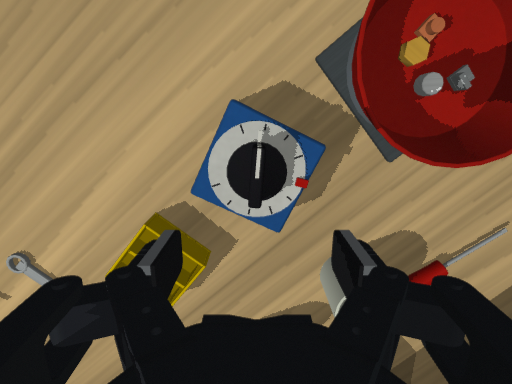

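Dial centre is near (257,170), the pointer points up the image and the tab is at (302,183). The ticks leave a gap on the left and upper left, so turning about 105° clockwise is within the knob's range.

```bash
cat > dial.py <<'E'
from h import *
from scipy.optimize import least_squares
def measure(c,C0=np.array([.487,-.171,.07])):
    hsv=cv2.cvtColor(c.im,cv2.COLOR_RGB2HSV); h,w=hsv.shape[:2]
    uv=np.stack(np.meshgrid(np.arange(w),np.arange(h)),-1).reshape(-1,2)
    V=np.c_[(uv-c.c)/c.f,np.ones(len(uv))]@c.R.T
    P=lambda z:(c.o+V*((z-c.o[2])/V[:,2])[:,None])[:,:2].reshape(h,w,2)
    P7=P(.07); rr=np.linalg.norm(P7-C0[:2],axis=2)
    white=((hsv[...,1]<50)&(hsv[...,2]>110)&(rr<.068)).astype(np.uint8)
    cn=max(cv2.findContours(white,0,1)[0],key=cv2.contourArea)[:,0]; hull=cv2.convexHull(cn)[:,0]
    E=P7[hull[:,1],hull[:,0]]
    f=least_squares(lambda q:np.hypot(*(E-q[:2]).T)-q[2],[*C0[:2],.056],loss='soft_l1',f_scale=.001).x
    red=(((hsv[...,0]<8)|(hsv[...,0]>172))&(hsv[...,1]>130)&(rr<.07)); T=P(.075)[red].mean(0)
    tr=[np.linalg.norm(T-f[:2]),red.sum()]; ta=np.degrees(np.arctan2(*(T-f[:2])[::-1]))
    P11=P(.11); q=P11-f[:2]; m=(np.linalg.norm(q,axis=2)<.031)&(hsv[...,2]>110)&(hsv[...,1]<60)
    n,l,st,ce=cv2.connectedComponentsWithStats(m.astype(np.uint8)); return f,T,tr,ta,P11,st,ce,l
E
python3 - <<'E'
from dial import *
d=np.load("w3.npz"); c=Cam(d,dict(position=d["s_pos"],ee_rot=d["s_rot"]))
f,T,tr,ta,P11,st,ce,l=measure(c); print("centre",f,"tab",T,tr,ta)
for i in range(1,len(st)):
    if st[i,4]<15: continue
    X=P11[l==i]; v=np.linalg.svd(X-X.mean(0))[2][0] if len(X)<4000 else 0; print(st[i],ce[i],X.mean(0)-f[:2],np.degrees(np.arctan2(v[1],v[0])))
t=Cam(np.load("top0.npz")); r=measure(t); print("top",r[0],r[1],r[2],r[3])
print("tri centre",tri(t,t.proj([*r[0][:2],.07]),c,c.proj([*f[:2],.07])))
# bar height: black bar-end / white line in two views
for nm,cc in(("w",c),("t",t)):
    print(nm,cc.proj([*f[:2],.11]))
E
```

```text
centre [ 0.48421229 -0.17157228  0.05588073] tab [ 0.52803885 -0.14170493] [np.float64(0.05303607886439977), np.int64(102)] 34.2740303426647
[255 148   6  30 117] [257.67521368 162.87179487] [-0.01116973  0.01159506] -46.20435612005965
[226 175  22  32 148] [236.5472973  195.01351351] [-0.00052274 -0.02683235] -2.0324987424637313
[260 181  27  27 162] [273.24074074 197.69135802] [ 0.02668538 -0.00050704] -90.68574447052312
top [ 0.48722858 -0.17162666  0.05674166] [ 0.53152157 -0.1403959 ] [np.float64(0.054196207774293084), np.int64(11)] 35.187467337317784
tri centre (array([ 0.48844953, -0.17448102,  0.04452291]), np.float64(0.0013129450769324264))
w [256.41171019 178.58787968]
t [298.28023144 222.78263412]
```

```bash
python3 - <<'E'
from dial import *
cs=[]
for n in("w1","w3"):
    d=np.load(n+".npz"); c=Cam(d,dict(position=d["s_pos"],ee_rot=d["s_rot"])); r=measure(c); cs.append((c,r)); print(n,r[0],r[1],r[3])
(a,ra),(b,rb)=cs; print("scale z",tri(a,a.proj([*ra[0][:2],.07]),b,b.proj([*rb[0][:2],.07])))
for i in range(1,len(ra[5])):
    if ra[5][i,4]>10: print(ra[6][i], tri(a,ra[6][i],b,[257.7,162.9]))
s,p,Rm=cur(); plan(p,Rm,[.4845,-.1715,.088],down(np.radians(43.8)),6)
E
```

```text
w1 [ 0.48404478 -0.17127283  0.05572465] [ 0.5281282  -0.14164533] 33.904185265184005
w3 [ 0.48421229 -0.17157228  0.05588073] [ 0.52803885 -0.14170493] 34.2740303426647
scale z (array([ 0.48402496, -0.17136219,  0.07137393]), np.float64(6.657523050650568e-05))
[234.6091954  92.2183908] (array([ 0.47285207, -0.15967355,  0.11176585]), np.float64(0.00015933371972302142))
xyz [[0.0, -0.001, 0.088], [0.0, -0.001, 0.088], [0.0, -0.001, 0.088], [0.0, -0.001, 0.088], [0.0, -0.001, 0.088], [0.0, -0.001, 0.088]] rot [[0.0, -0.0, 0.013], [0.0, -0.0, 0.013], [0.0, -0.0, 0.013], [0.0, -0.0, 0.013], [0.0, -0.0, 0.013], [0.0, -0.0, 0.013]]
```

Heights check out: scale at 0.071, bar top at 0.112. I'll descend and grip the bar.

Call:
apply_moves --xyz '[[0, -0.001, 0.088], [0, -0.001, 0.088], [0, -0.001, 0.088], [0, -0.001, 0.088], [0, -0.001, 0.088], [0, -0.001, 0.088], [0, 0, 0]]' --rot '[[0, 0, 0.013], [0, 0, 0.013], [0, 0, 0.013], [0, 0, 0.013], [0, 0, 0.013], [0, 0, 0.013], [0, 0, 0]]' --hand '[0.2, 0.2, 0.2, 0.2, 0.2, 0.2, 0.2]'

```text
clock: 14.78
position: [0.4833, -0.1706, 0.0874]
ee_rot: [-0.002, 0.392, 0.92, 0.0]
contact_force: [-0.4, -0.3, 0.2]
width: 0.051
gripper_force: 0.0
```

Call:
apply_moves --xyz '[[0, 0, 0], [0, 0, 0], [0, 0, 0], [0, 0, 0], [0, 0, 0], [0, 0, 0]]' --rot '[[0, 0, 0], [0, 0, 0], [0, 0, 0], [0, 0, 0], [0, 0, 0], [0, 0, 0]]' --hand '[-1, -1, -1, -1, -1, -1]' --force 30

```text
clock: 15.52
position: [0.4863, -0.1719, 0.0903]
ee_rot: [0.002, 0.393, 0.92, 0.001]
contact_force: [3.3, 4.8, 5.3]
width: 0.0133
gripper_force: 33.5
```

```bash
python3 - <<'E'
from h import *
s,p,Rm=cur(); y=Rm[:,1]; print(p,np.degrees(np.arctan2(y[1],y[0])),s["contact_force"],s["moment"])
plan(p,Rm,[.4842,-.1715,p[2]],down(np.radians(34-90)),16)
E
```

```text
[ 0.48631306 -0.1719171   0.09032569] 43.76278178286843 [3.28536012 4.76892886 5.30262139] [ 0.6550639  -0.38759003  0.03698151]
xyz [[0.0, -0.0, -0.0], [0.0, -0.0, -0.0], [0.0, -0.0, -0.0], [0.0, -0.0, -0.0], [0.0, -0.0, -0.0], [0.0, -0.0, -0.0], [0.0, -0.0, -0.0], [0.0, -0.0, -0.0], [0.0, -0.0, -0.0], [-0.0, -0.0, -0.0], [-0.0, -0.0, -0.0], [-0.0, -0.0, -0.0], [-0.0, -0.0, -0.0], [-0.0, -0.0, -0.0], [-0.0, -0.0, -0.0], [-0.0, -0.0, -0.0]] rot [[0.0, -0.0, 0.104], [0.0, -0.0, 0.104], [0.0, -0.0, 0.104], [0.0, -0.0, 0.104], [0.0, -0.0, 0.104], [0.0, -0.0, 0.104], [0.0, -0.0, 0.104], [0.0, -0.0, 0.104], [0.0, -0.0, 0.104], [0.0, -0.0, 0.104], [0.0, -0.0, 0.104], [0.0, -0.0, 0.104], [0.0, -0.0, 0.104], [0.0, -0.0, 0.104], [0.0, -0.0, 0.104], [0.0, -0.0, 0.104]]
```

Call:
apply_moves --xyz '[[0, 0, 0], [0, 0, 0], [0, 0, 0], [0, 0, 0], [0, 0, 0], [0, 0, 0], [0, 0, 0], [0, 0, 0]]' --rot '[[0, 0, 0.104], [0, 0, 0.104], [0, 0, 0.104], [0, 0, 0.104], [0, 0, 0.104], [0, 0, 0.104], [0, 0, 0.104], [0, 0, 0.104]]' --hand '[-1, -1, -1, -1, -1, -1, -1, -1]'

```text
clock: 16.52
position: [0.485, -0.1723, 0.0903]
ee_rot: [0.001, 0.745, 0.667, 0.001]
contact_force: [-0.2, 3.8, 6.3]
width: 0.0132
gripper_force: 33.9
```

Call:
apply_moves --xyz '[[0, 0, 0], [0, 0, 0], [0, 0, 0], [0, 0, 0], [0, 0, 0], [0, 0, 0], [0, 0, 0], [0, 0, 0]]' --rot '[[0, 0, 0.104], [0, 0, 0.104], [0, 0, 0.104], [0, 0, 0.104], [0, 0, 0.104], [0, 0, 0.104], [0, 0, 0.104], [0, 0, 0.104]]' --hand '[-1, -1, -1, -1, -1, -1, -1, -1]'

```text
clock: 17.52
position: [0.4838, -0.1715, 0.0903]
ee_rot: [-0.001, 0.957, 0.29, -0.0]
contact_force: [-2.7, 4.2, 8.9]
width: 0.0133
gripper_force: 34.2
```

Call:
apply_moves --xyz '[[0, 0, 0], [0, 0, 0]]' --rot '[[0, 0, 0], [0, 0, 0]]' --hand '[-1, -1]'

```text
clock: 17.77
position: [0.4838, -0.1715, 0.0903]
ee_rot: [-0.001, 0.956, 0.292, -0.0]
contact_force: [-1.9, 4.5, 10.1]
width: 0.0133
gripper_force: 34.2
```

```bash
python3 - <<'E'
from h import *
s,p,Rm=cur(); y=Rm[:,1]; print(p,np.degrees(np.arctan2(y[1],y[0])),s["contact_force"],s["moment"])
E
```

```text
[ 0.48381719 -0.17151596  0.0903073 ] -56.05996837922961 [-1.86759467  4.51525804 10.12362608] [ 0.79769544  0.52710497 -0.07936843]
```

Call:
apply_moves --xyz '[[0, 0, 0], [0, 0, 0], [0, 0, 0], [0, 0, 0], [0, 0, -0.1], [0, 0, -0.14], [0, 0, -0.15], [0, 0, -0.14]]' --rot '[[0, 0, 0], [0, 0, 0], [0, 0, 0], [0, 0, 0], [0, 0, 0], [0, 0, 0], [0, 0, 0], [0, 0, 0]]' --hand '[0.2, 0.2, 0.2, 0.2, 0.2, 0.2, 0.2, 0.2]'

```text
clock: 18.77
position: [0.4845, -0.1725, 0.2492]
ee_rot: [0.0, 0.956, 0.292, 0.0]
contact_force: [0.9, -0.1, 0.6]
width: 0.0511
gripper_force: 0.0
```

Call:
apply_moves --xyz '[[0, 0, 0], [0, 0, 0]]' --rot '[[0, 0, 0], [0, 0, 0]]' --hand '[1, 1]'

```text
clock: 19.02
position: [0.484, -0.1722, 0.247]
ee_rot: [-0.0, 0.956, 0.292, -0.001]
contact_force: [0.4, 0.3, -0.5]
width: 0.0845
gripper_force: 0.0
```

```bash
python3 - <<'E'
from dial import *
from rig import get_image
s,p,Rm=cur(); d=get_image("wrist"); c=Cam(d,s)
f,T,tr,ta,P11,st,ce,l=measure(c); print("centre",f,"tab",T,tr,ta)
for i in range(1,len(st)):
    if st[i,4]<15: continue
    X=P11[l==i]; v=np.linalg.svd(X-X.mean(0))[2][0]; m=X.mean(0)-f[:2]; print(st[i],ce[i],m,np.degrees(np.arctan2(m[1],m[0])),np.degrees(np.arctan2(v[1],v[0])))
u0,v0=c.proj([.484,-.1715,.07]).astype(int); t=Cam(get_image("top"))
A=cv2.resize(c.im[max(0,v0-75):v0+75,u0-75:u0+75],(396,396),interpolation=2);B=cv2.resize(t.im[165:265,125:225],(396,396),interpolation=2)
cv2.imwrite("pics/end.png",np.hstack([A,B])[...,::-1])
E
```

```text
centre [ 0.48388366 -0.17144047  0.05585703] tab [ 0.52773215 -0.14176461] [np.float64(0.05294663270601126), np.int64(116)] 34.089425982519366
[255 147   4  30 118] [256.47457627 161.5       ] [0.01339401 0.00844555] 32.23334071954616 -146.06001277810662
[263 175  24  31 162] [274.75925926 194.55555556] [-0.00461634 -0.02629618] -99.95690768110188 170.66345773378418
[226 177  24  29 160] [237.64375 194.91875] [-0.02622541  0.00508891] 169.01851272727424 -101.0551223914699
```

View pics/end.png

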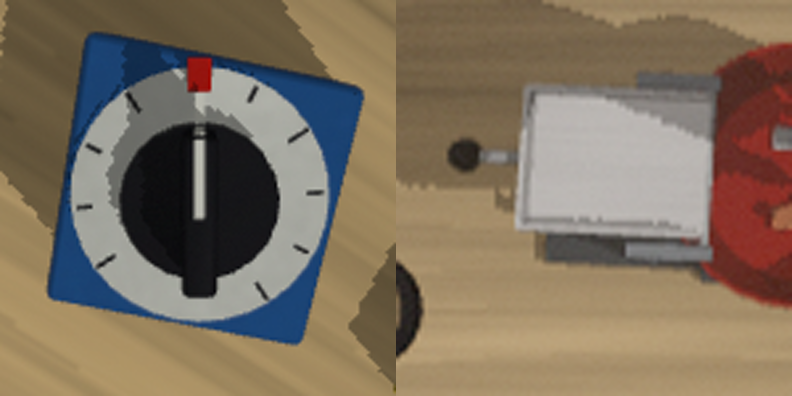

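The pointer line (33.9°) meets the red tab (34.1°). The tray is level and empty, and the arm is clear.

```bash
python3 -c "from rig import job; print(job.sign_off())"
```

```text
the job is handed in; nothing more can be done
None
```

Job handed in at about 19 s on the clock: all four parts are in the red bowl, the tray is back down level, and the knob's pointer lines up with the red tab to within about 0.2° by camera, with the tab unmoved and no bystander touched.

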